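Load the inspection nests by shape

ROBOT

A 6-joint arm with a two-finger parallel gripper is mounted at the origin on the work surface; the furniture and walls round the work are solid. World frame = base frame: x ahead of the robot, y to its left, z up, the work surface at z = 0. Lengths are in m, angles in rad, forces in N, time in s.
With the tool pointing down it reaches from about 0.3 to 0.825 m from the base axis. Payload 5.4 kg.
Tool frame: the origin (TCP) lies at the very end of the fingers, on their centre line; the grasp point (between the pads) lies 19 mm behind it; z points along the fingers, y is the line along which they close (so a half turn about z gives the same grasp; the last joint's range is limited). The gripper opens to 92 mm and grips with 3 to 60 N. Pads are 20 mm wide; open, the fingers measure 128 mm over their backs; the gripper's body (75 mm by 189 mm) begins 69 mm behind the grasp point.
Start: joints at [-1.422, 0.158, 1.597, -0, 1.386, -0.21], TCP at [0.202, -0.538, 0.215] pointing down, gripper open.
Joint ranges: [-2.91, 2.91], [-0.94, 2.29], [0.18, 2.7], [-1.29, 4.43], [0.17, 2.64], [-3, 3]. Speed limits (rad/s): [2.57, 2.57, 3.14, 3.14, 3.14, 3.14].

INTERFACE

Orientations are given as a unit quaternion [x, y, z, w].
In Python, from plant import arm gives the robot as it stands.
- The arm moves only by the shell command python3 -m handwheel 'ROWS' [OPENING] [FORCE]. ROWS is JSON, a list of rows, each a list of 2 entries, a list of its own where there are three numbers: the shift along the tool's x, y, z scaled (see below), then the turn, a rotation vector about the tool's x, y, z scaled (see below). A call has 1 to 20 rows; each row shifts and turns the commanded pose from where the row before left it, along the tool's axes as they then stand; what a row does not reach is not made up. The controller multiplies each number of a shift by 0.04 m and each number of a turn by 0.08 rad. A row lasts 1/10 s, in which the tool goes at most 50 mm and 8.59 degrees, less where a joint would pass 70% of its speed; a pose out of reach is approached as far as the arm can. A call with a number of a shift or a turn outside -1 to 1 is refused whole. A call with a gripper value outside its range is refused whole. OPENING is the closure, from 0 (fully open) to 1 (shut), set as the call begins (- or left out, the last holds). The fingers move at their own pace and stop on an object; FORCE is the grip in N (left out, the last holds). Time passes only in rows, so rows that do not move let the fingers close. It gives the time, the measured TCP pose, the force, the opening and the grip force at its end, in the units of the state.
- arm.state(): the state, without advancing time (a new reading comes with each control period).
- arm.snapshot(name): name is "scene" or "top"; returns (picture, depth): 480x640x3 uint8, red, green, blue; 480x640 float32, m along the optical axis (not along the pixel's ray), 0 where there is no reading.
- arm.camera_params(name): a dict with "camera_matrix" (3x3 intrinsics, pixels), "distortion" ([k1, k2, p1, p2, k3] as OpenCV has them; the pictures are not rectified), "camera_from_world" (4x4, takes a point from world to camera coordinates). Camera axes: x right, y down, z forward; pixel columns grow to the right and rows downward; lengths in m; the calibration is good to about 2 mm. A picture is of the moment at which its call begins. camera_params takes no time and is no camera call.
- arm.sign_off(): hands the job in; it is judged then, once.
The state is a dict: "clock": time; "joint_positions": joint angles; "qvel": joint speeds; "joint_efforts": joint torques, N m; "eef_pos": TCP position; "ee_rot": TCP orientation; "wrist_force": force on the tool from outside, world axes, zero at the start; "ft_torque": the same for the moment, N m; "width": finger opening in m; "finger_force": force on a finger pad.
Only numpy, scipy, OpenCV 4.12 (cv2) and the standard library are available. Lean on these libraries where they do the work, as an engineer would, in place of code of your own. Each camera call takes 0.05 s, during which the arm holds its last target. There are 200 camera calls.

TASK

Load the two aluminium nest plates for measuring: stand the steel turned shaft upright, flange down, in the round pocket, and lay the milled aluminium block flat in the rectangular pocket, long side along the pocket's long side. Let both go, seated on the pocket floors.

Things in the scene. Friction and masses are not known exactly. Their poses are not given: they have to be found in the camera images.
- shaft: Loose stepped steel shaft, 73 mm tall, 0.14 kg, standing on its round flange (33 mm diameter, 8 mm thick) in a row with the milled block, a ring gauge, a V-block and a brass hub. Above the flange the shank is about 17 mm in diameter: grip it 40 to 65 mm above the flange's underside. Origin: centre of the flange's underside; z runs up the shaft.
- milled_block: Loose light grey aluminium block, 32 (x) by 56 (y) by 22 mm high, 0.12 kg, with one bevelled corner, two holes in its top and a small yellow label; lies flat. Origin: centre of its underside; z up. Grip it across the 32 mm width (along x) by its upper 12 mm, so that the fingers stay above the nest plate when it is in the pocket. Either way round is right.
- round_nest: Aluminium plate fixed to the surface, 84 (x) by 108 (y) by 14 mm thick, dark screw heads at its corners, with a round pocket, 48 mm in diameter in its middle, 8 mm deep, floor lined blue. Origin: centre of the plate's underside, below the pocket's centre; z up; pocket floor at 6 mm, plate top at 14 mm. The two plates lie side by side in front of the robot and may have changed places.
- block_nest: Aluminium plate fixed to the surface, 84 (x) by 108 (y) by 14 mm thick, dark screw heads at its corners, with a rectangular pocket, 48 (x) by 72 mm (y) in its middle, 8 mm deep, floor lined blue. Origin: centre of the plate's underside, below the pocket's centre; z up; pocket floor at 6 mm, plate top at 14 mm. The two plates lie side by side in front of the robot and may have changed places.
Not all that is in view belongs to the job. Leave any brown or yellow look-alike of the block_nest alone.

How it is judged:
At the end, for the whole second after the job is handed in: Shaft in the round pocket within 12 mm of its centre, block in the rectangular pocket within 15 mm of its centre and its long side within 0.4 rad of the pocket's; both with the underside 3 to 9 mm above the plate's underside, tilted under 0.1 rad and at rest (under 0.02 m/s) (horizontal distance between shaft and round_nest below 0.012 m and z of shaft in the frame of round_nest between 0.003 and 0.009 m and angle between each of shaft, milled_block's own z axis and vertical below 0.1 rad and linear speed of each of shaft, milled_block below 0.02 m/s and horizontal distance between milled_block and block_nest below 0.015 m and z of milled_block in the frame of block_nest between 0.003 and 0.009 m and angle between the x axis of milled_block and the x axis of block_nest, either way round below 0.4 rad); the robot touches nothing.
It also fails if it takes over 51 s, if anything falls off the work surface, if the arm or the gripper's body presses on something with over 40 N, if the wrist force passes 120 N, or if a joint passes its speed limit or range.

## Working session

There is one attempt and no reset: what is moved stays moved. The work goes in short steps, Python scripts to look and compute and a shell command to move; the robot and the scene stay as the last step left them, time stands still between calls to the robot, and variables do not carry over. Pictures are saved under pics/ and viewed, at most 10 in all, crops included, and the job is handed in when it is done.

```bash
mkdir -p pics
cat > h.py <<'E'
import numpy as np,cv2
from plant import arm
def snap(n,f=None):
    p,d=arm.snapshot(n)
    if f: cv2.imwrite('pics/'+f,cv2.cvtColor(p,cv2.COLOR_RGB2BGR))
    np.savez('/tmp/%s.npz'%n,p=p,d=d); return p,d
def onplane(n,uv,z):
    c=arm.camera_params(n);K=np.array(c['camera_matrix']);D=np.array(c['distortion']);T=np.array(c['camera_from_world'])
    q=cv2.undistortPoints(np.array(uv,float).reshape(-1,1,2),K,D).reshape(-1,2)
    r=np.c_[q,np.ones(len(q))]@T[:3,:3]; o=-T[:3,:3].T@T[:3,3]
    return o+r*((z-o[2])/r[:,2])[:,None]
E
python3 - <<'E'
from h import *
snap('top','top1.png');snap('scene','scene1.png')
s=arm.state();print(s)
for n in('top','scene'):
    T=np.array(arm.camera_params(n)['camera_from_world']);print(n,T.round(3).tolist())
E
```

```text
{'clock': 0.1, 'joint_positions': array([-1.42209351e+00,  1.58994259e-01,  1.59808934e+00, -1.66429518e-05,
        1.38618672e+00, -2.10115387e-01]), 'qvel': array([ 1.20596142e-03, -2.69161144e-03, -1.91574890e-03,  7.65739786e-04,
       -7.79319236e-05,  7.94951362e-04]), 'joint_efforts': array([-8.71800767e-04, -3.86503601e+01, -3.22961748e+01,  7.01076072e-02,
        3.39079485e-02, -4.63277672e-05]), 'eef_pos': array([ 0.20180401, -0.53782849,  0.21372125]), 'ee_rot': array([ 9.83948690e-01,  1.78449636e-01,  1.75784401e-05, -8.38687983e-04]), 'wrist_force': array([ 0.468062  , -0.32261736,  0.65425927]), 'ft_torque': array([ 0.01484713, -0.02899775,  0.01117869]), 'finger_force': 0.0, 'width': 0.09181002880845979}
top [[0.024, -1.0, -0.013, 0.039], [-0.996, -0.023, -0.09, 0.469], [0.09, 0.015, -0.996, 1.087], [0.0, 0.0, 0.0, 1.0]]
scene [[-0.504, -0.864, -0.004, 0.267], [-0.526, 0.311, -0.791, 0.246], [0.685, -0.397, -0.612, 1.002], [0.0, 0.0, 0.0, 1.0]]
```

View pics/top1.png

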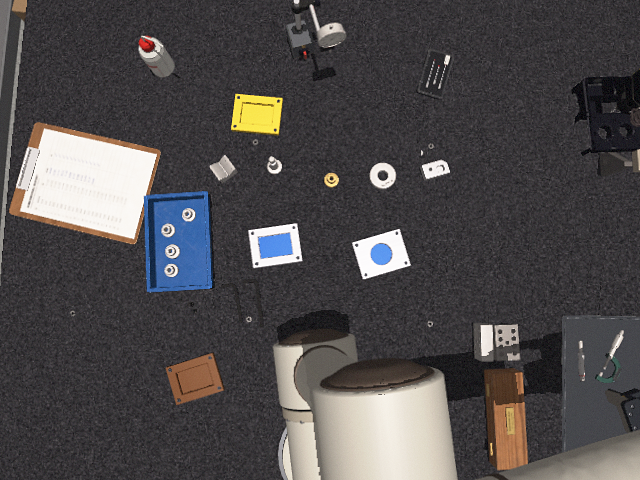

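View pics/scene1.png

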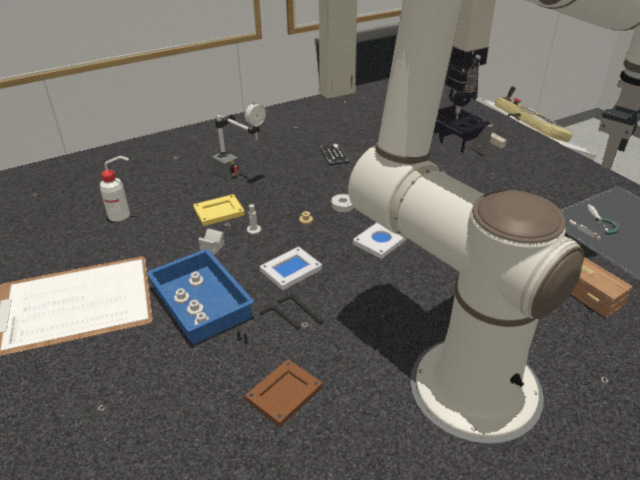

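The top view shows the shaft at about (274,165), the milled block at (435,169), the round pocket at (381,254) and the rectangular pocket at (276,246). The scene view shows the shaft standing at about (253,220). The brown and yellow look-alikes stay where they are.

```bash
cat > m.py <<'E'
from h import *
p=np.load('/tmp/top.npz')['p'];hsv=cv2.cvtColor(p,cv2.COLOR_RGB2HSV)
def cont(mask,box):
    x0,y0,x1,y1=box;m=np.zeros(mask.shape,np.uint8);m[y0:y1,x0:x1]=mask[y0:y1,x0:x1]
    return max(cv2.findContours(m.astype(np.uint8),0,cv2.CHAIN_APPROX_NONE)[0],key=cv2.contourArea)
def rect(n,uv,z):
    w=onplane(n,uv,z)[:,:2]; (c,s,a)=cv2.minAreaRect((w*1000).astype(np.float32)); return np.round(c,1),np.round(s,1),round(a,1)
blue=cv2.inRange(hsv,(95,100,120),(125,255,255)); light=cv2.inRange(hsv,(0,0,120),(180,90,255))
if __name__=='__main__':
    print('rectpocket',rect('top',cont(blue,(240,220,310,275)),.006))
    print('roundpocket',rect('top',cont(blue,(350,225,415,285)),.006))
    for b in((240,215,310,275),(345,222,418,285)): print('plate',rect('top',cont(light|blue,b),.014))
    c=cont(light,(415,150,460,185));print('block',rect('top',c,.022),c.reshape(-1,2).min(0),c.reshape(-1,2).max(0))
    c=cont(light,(255,148,292,182));print('shaft flange z8',rect('top',c,.008),'shaft top',onplane('top',[[271,159]],.073)[:,:2]*1000)
    a=cv2.resize(p[140:190,400:480],None,fx=5,fy=5,interpolation=2);b=cv2.resize(p[140:190,240:320],None,fx=5,fy=5,interpolation=2)
    cv2.imwrite('pics/crop1.png',np.hstack([a,b])[:,:,::-1])
E
python3 m.py
```

```text
rectpocket (array([451.9, 136.7]), array([46.8, 70.3]), 9.9)
roundpocket (array([438.4, -98.5]), array([44.3, 44.3]), 1.3)
plate (array([452. , 136.3]), array([ 85.7, 110.2]), 9.5)
plate (array([438.9, -97.4]), array([ 85.3, 111.3]), 17.9)
block (array([ 630.2, -215.1]), array([34.2, 56.2]), 17.5) [422 160] [449 178]
shaft flange z8 (array([634.2, 144.4]), array([39. , 31.7]), 1.2) shaft top [[630.43573733 144.7283792 ]]
```

View pics/crop1.png

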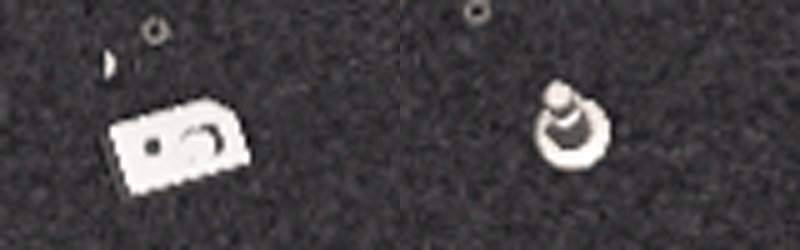

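The crop shows the block with its long side along the row, turned about 17°, and the shaft upright on its flange. My estimates are:

| Item | Position (mm) | Turn |
|---|---|---|
| Block | (630, -215) | x-axis at +17.5° |
| Shaft | (631, 144.4) | – |
| Rectangular pocket | (452, 136.5) | 9.7° |
| Round pocket | (438.6, -98) | – |

First I move over the block.

```bash
python3 -m handwheel '[[[0.92,-0.27,0],[0,0,0]],[[0.92,-0.27,0],[0,0,0]],[[0.92,-0.27,0],[0,0,0]],[[0.92,-0.27,0],[0,0,0]],[[0.92,-0.27,0],[0,0,0]],[[0.92,-0.27,0],[0,0,0]],[[0.92,-0.27,0],[0,0,0]],[[0.92,-0.27,0],[0,0,0]],[[0.92,-0.27,0],[0,0,0]],[[0.92,-0.27,0],[0,0,0]],[[0.92,-0.27,0],[0,0,0]],[[0.92,-0.27,0],[0,0,0]],[[0.92,-0.27,0],[0,0,0]],[[0.92,-0.27,0],[0,0,0]]]' 0
python3 -m handwheel '[[[0,0,0.15],[0,0,-1]],[[0,0,0.15],[0,0,-1]],[[0,0,0.15],[0,0,-1]],[[0,0,0.15],[0,0,-1]],[[0,0,0.15],[0,0,-1]],[[0,0,0.15],[0,0,-1]],[[0,0,0.15],[0,0,-1]],[[0,0,0.15],[0,0,-1]],[[0,0,0.15],[0,0,-1]],[[0,0,0.15],[0,0,-1]],[[0,0,0.15],[0,0,-1]],[[0,0,0.15],[0,0,-1]],[[0,0,0.15],[0,0,-1]],[[0,0,0.15],[0,0,-1]],[[0,0,0.15],[0,0,-1]],[[0,0,0.15],[0,0,-1]],[[0,0,0.15],[0,0,-1]],[[0,0,0.15],[0,0,-1]],[[0,0,0.15],[0,0,-1]],[[0,0,0],[0,0,0]]]' 0
cat > go.py <<'E'
import sys
from h import *
from scipy.spatial.transform import Rotation as R
s=arm.state();q=R.from_quat(s['ee_rot']);t=np.array([float(v) for v in sys.argv[1:4]])
x=q.as_matrix()[:,0];yaw=np.degrees(np.arctan2(x[1],x[0]))
print('t',round(s['clock'],2),'pos',s['eef_pos'].round(4),'yaw',yaw.round(2),'tilt',q.as_matrix()[:,2].round(3),'w',round(s['width'],4),'ff',round(s['finger_force'],1),'F',s['wrist_force'].round(1),'j6',round(s['joint_positions'][5],2))
print('shift units',(q.inv().apply(t-s['eef_pos'])/.04).round(2),'turn z units',round(-np.radians(float(sys.argv[4])-yaw)/.08,2))
E
python3 go.py .630 -.215 .011 107.5
python3 -c "
from h import *
print(onplane('top',[[274.4,166.0]],.008),onplane('top',[[271.2,158.6]],.073))"
```

```text
clock: 1.5
eef_pos: [0.632, -0.2146, 0.2139]
ee_rot: [0.984, 0.178, -0.0, -0.0]
wrist_force: [0.9, -0.0, 0.7]
width: 0.0916
finger_force: 0.0
clock: 3.5
eef_pos: [0.6302, -0.2154, 0.0989]
ee_rot: [0.59, 0.807, -0.0, -0.002]
wrist_force: [0.8, 0.5, 0.1]
width: 0.0919
finger_force: 0.0
t 3.5 pos [ 0.6302 -0.2154  0.0989] yaw 107.66 tilt [-0.003  0.001 -1.   ] w 0.0919 ff 0.0 F [0.8 0.5 0.1] j6 -0.82
shift units [0.01 0.   2.2 ] turn z units 0.03
[[0.63070006 0.14342777 0.008     ]] [[0.63131072 0.14433254 0.073     ]]
```

```bash
python3 -m handwheel '[[[0,0,0.4],[0,0,0]],[[0,0,0.4],[0,0,0]],[[0,0,0.4],[0,0,0]],[[0,0,0.4],[0,0,0]],[[0,0,0.3],[0,0,0]],[[0,0,0.3],[0,0,0]],[[0,0,0],[0,0,0]],[[0,0,0],[0,0,0]]]' 0
python3 -m handwheel '[[[0,0,0],[0,0,0]],[[0,0,0],[0,0,0]],[[0,0,0],[0,0,0]],[[0,0,0],[0,0,0]],[[0,0,0],[0,0,0]],[[0,0,0],[0,0,0]],[[0,0,0],[0,0,0]],[[0,0,0],[0,0,0]],[[0,0,0],[0,0,0]],[[0,0,0],[0,0,0]]]' 1 30
python3 go.py .452 .1365 .1 99.7
```

```text
clock: 4.3
eef_pos: [0.6313, -0.216, 0.0126]
ee_rot: [0.59, 0.807, -0.0, 0.0]
wrist_force: [-0.6, 0.3, 0.0]
width: 0.0921
finger_force: 0.0
clock: 5.3
eef_pos: [0.6312, -0.2159, 0.0126]
ee_rot: [0.59, 0.807, 0.0, 0.0]
wrist_force: [0.5, -0.4, 0.4]
width: 0.0319
finger_force: 30.0
t 5.3 pos [ 0.6312 -0.2159  0.0126] yaw 107.64 tilt [ 0.  0. -1.] w 0.0319 ff 30.0 F [ 0.5 -0.4  0.4] j6 -0.82
shift units [ 9.75 -1.6  -2.18] turn z units 1.73
```

```bash
python3 -m handwheel '[[[0,0,-0.6],[0,0,0]],[[0,0,-0.8],[0,0,0]],[[0,0,-0.8],[0,0,0]],[[0.7,-0.11,0],[0,0,0]],[[0.9,-0.15,0],[0,0,0]],[[0.9,-0.15,0],[0,0,0]],[[0.9,-0.15,0],[0,0,0]],[[0.9,-0.15,0],[0,0,0]],[[0.9,-0.15,0],[0,0,0]],[[0.9,-0.15,0],[0,0,0]],[[0.9,-0.15,0],[0,0,0]],[[0.9,-0.15,0],[0,0,0]],[[0.9,-0.15,0],[0,0,0]],[[0.9,-0.15,0],[0,0,0]],[[0,0,0],[0,0,0.87]],[[0,0,0],[0,0,0.87]],[[0,0,0],[0,0,0]],[[0,0,0],[0,0,0]]]'
python3 go.py .452 .1365 .0195 99.7
python3 -c "
from h import *
snap('scene','scene2.png')"
```

```text
clock: 7.1
eef_pos: [0.4521, 0.1342, 0.1006]
ee_rot: [0.644, 0.765, -0.0, -0.0]
wrist_force: [-0.0, -0.5, -1.7]
width: 0.0318
finger_force: 30.0
t 7.1 pos [0.4521 0.1342 0.1006] yaw 99.76 tilt [-0. -0. -1.] w 0.0318 ff 30.0 F [-0.  -0.5 -1.7] j6 -0.14
shift units [0.06 0.01 2.03] turn z units 0.01
```

View pics/scene2.png

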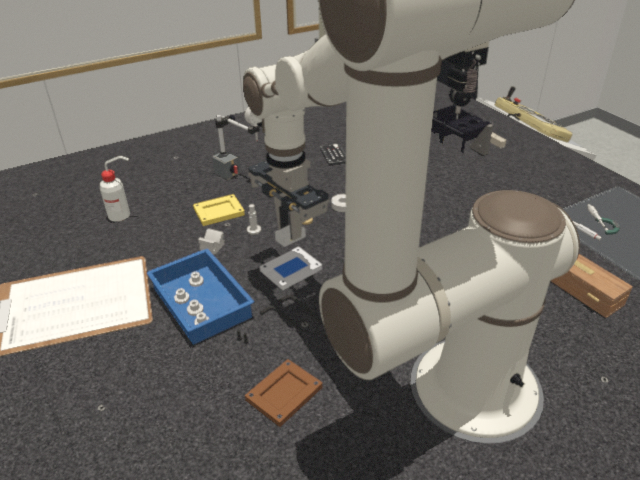

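The block is held level over the pocket, seen at about (290,238). Next I lower it.

```bash
python3 -m handwheel '[[[0.06,0,0.4],[0,0,0]],[[0,0,0.4],[0,0,0]],[[0,0,0.4],[0,0,0]],[[0,0,0.3],[0,0,0]],[[0,0,0.2],[0,0,0]],[[0,0,0.15],[0,0,0]],[[0,0,0.1],[0,0,0]],[[0,0,0.07],[0,0,0]],[[0,0,0],[0,0,0]],[[0,0,0],[0,0,0]]]'
python3 go.py .452 .1365 .0187 99.7
```

```text
clock: 8.15
eef_pos: [0.4521, 0.1367, 0.0202]
ee_rot: [0.645, 0.764, 0.0, 0.0]
wrist_force: [0.6, -0.2, -1.3]
width: 0.0316
finger_force: 30.0
t 8.15 pos [0.4521 0.1367 0.0202] yaw 99.67 tilt [ 0.001  0.    -1.   ] w 0.0316 ff 30.0 F [ 0.6 -0.2 -1.3] j6 -0.13
shift units [-0.01 -0.    0.04] turn z units -0.01
```

```bash
python3 -m handwheel '[[[0,0,0.03],[0,0,0]],[[0,0,0.02],[0,0,0]],[[0,0,0],[0,0,0]]]'
python3 -m handwheel '[[[0,0,0],[0,0,0]],[[0,0,0],[0,0,0]],[[0,0,0],[0,0,0]],[[0,0,0],[0,0,0]],[[0,0,0],[0,0,0]],[[0,0,0],[0,0,0]],[[0,0,0],[0,0,0]],[[0,0,-0.3],[0,0,0]],[[0,0,-0.8],[0,0,0]],[[0,0,-0.9],[0,0,0]],[[0,0,-0.9],[0,0,0]],[[0,0,0],[0,0,0]]]' 0
python3 go.py .631 .144 .031 99.7
```

```text
clock: 8.45
eef_pos: [0.4522, 0.1367, 0.0186]
ee_rot: [0.645, 0.764, 0.0, 0.0]
wrist_force: [-2.6, -0.1, 4.9]
width: 0.0314
finger_force: 30.0
clock: 9.65
eef_pos: [0.456, 0.137, 0.1402]
ee_rot: [0.645, 0.764, 0.004, 0.004]
wrist_force: [-0.2, -0.5, 0.4]
width: 0.0917
finger_force: 0.0
t 9.65 pos [0.456  0.137  0.1402] yaw 99.68 tilt [ 0.012  0.001 -1.   ] w 0.0917 ff 0.0 F [-0.2 -0.5  0.4] j6 -0.13
shift units [-0.56  4.31  2.78] turn z units -0.0
```

```bash
python3 -m handwheel '[[[-0.1,0.7,0],[0,0,0]],[[-0.1,0.8,0],[0,0,0]],[[-0.1,0.8,0],[0,0,0]],[[-0.1,0.8,0],[0,0,0]],[[-0.1,0.8,0],[0,0,0]],[[-0.07,0.5,0],[0,0,0]],[[0,0,0],[0,0,0]],[[0,0,0],[0,0,0]]]'
python3 go.py .631 .144 .031 99.7
python3 -c "
from h import *
p,d=snap('top')
from m import rect,cont
h=cv2.cvtColor(p,cv2.COLOR_RGB2HSV);l=cv2.inRange(h,(0,0,120),(180,90,255))
p2,_=snap('scene')
a=cv2.resize(p[195:295,230:430],None,fx=3,fy=3,interpolation=2);b=cv2.resize(p2[150:300,220:420],None,fx=3,fy=3,interpolation=2)
cv2.imwrite('pics/c2.png',np.vstack([a,b[:300]])[:,:,::-1])"
```

```text
clock: 10.45
eef_pos: [0.6282, 0.1438, 0.1331]
ee_rot: [0.645, 0.764, -0.001, -0.001]
wrist_force: [-0.1, 0.7, -0.3]
width: 0.0922
finger_force: 0.0
t 10.45 pos [0.6282 0.1438 0.1331] yaw 99.67 tilt [-0.002 -0.    -1.   ] w 0.0922 ff 0.0 F [-0.1  0.7 -0.3] j6 -0.13
shift units [-0.01  0.07  2.55] turn z units -0.01
```

View pics/c2.png

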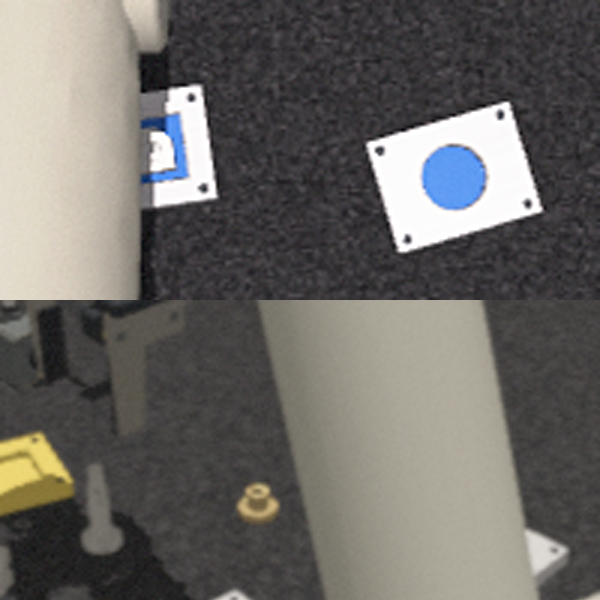

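The block lies inside the rectangular pocket at crop position (160,150). The shaft is still standing between the fingers. Lowering onto it now.

```bash
python3 -m handwheel '[[[0,0.04,0.4],[0,0,0]],[[0,0.03,0.4],[0,0,0]],[[0,0,0.4],[0,0,0]],[[0,0,0.4],[0,0,0]],[[0,0,0.4],[0,0,0]],[[0,0,0.3],[0,0,0]],[[0,0,0.2],[0,0,0]],[[0,0,0],[0,0,0]],[[0,0,0],[0,0,0]],[[0,0,0],[0,0,0]]]'
python3 go.py .631 .144 .031 99.7
```

```text
clock: 11.55
eef_pos: [0.6328, 0.1443, 0.0349]
ee_rot: [0.645, 0.764, 0.001, 0.001]
wrist_force: [-0.0, -0.1, -0.0]
width: 0.0919
finger_force: 0.0
t 11.55 pos [0.6328 0.1443 0.0349] yaw 99.67 tilt [ 0.002  0.    -1.   ] w 0.0919 ff 0.0 F [-0.  -0.1 -0. ] j6 -0.13
shift units [ 0.   -0.04  0.1 ] turn z units -0.01
```

```bash
python3 -m handwheel '[[[0,-0.04,0.07],[0,0,0]],[[0,0,0],[0,0,0]],[[0,0,0],[0,0,0]]]'
python3 -m handwheel '[[[0,0,0],[0,0,0]],[[0,0,0],[0,0,0]],[[0,0,0],[0,0,0]],[[0,0,0],[0,0,0]],[[0,0,0],[0,0,0]],[[0,0,0],[0,0,0]],[[0,0,0],[0,0,0]],[[0,0,0],[0,0,0]],[[0,0,0],[0,0,0]],[[0,0,0],[0,0,0]],[[0,0,0],[0,0,0]],[[0,0,0],[0,0,0]],[[0,0,0],[0,0,0]]]' 1 30
python3 go.py .4387 -.098 .1 99.7
```

```text
clock: 11.85
eef_pos: [0.6303, 0.144, 0.0311]
ee_rot: [0.645, 0.764, 0.0, 0.0]
wrist_force: [0.4, 0.3, 0.7]
width: 0.0918
finger_force: 0.0
clock: 13.15
eef_pos: [0.6304, 0.1439, 0.0311]
ee_rot: [0.645, 0.764, 0.0, 0.0]
wrist_force: [1.1, 0.0, -0.3]
width: 0.0158
finger_force: 30.0
t 13.15 pos [0.6304 0.1439 0.0311] yaw 99.67 tilt [ 0.  0. -1.] w 0.0158 ff 30.0 F [ 1.1  0.  -0.3] j6 -0.13
shift units [-5.16 -5.74 -1.72] turn z units -0.01
```

```bash
python3 -m handwheel '[[[0,0,-0.4],[0,0,0]],[[0,0,-0.6],[0,0,0]],[[0,0,-0.6],[0,0,0]],[[-0.2,-0.2,0],[0,0,0]],[[-0.4,-0.5,0],[0,0,0]],[[-0.6,-0.6,0],[0,0,0]],[[-0.6,-0.7,0],[0,0,0]],[[-0.6,-0.7,0],[0,0,0]],[[-0.6,-0.7,0],[0,0,0]],[[-0.6,-0.6,0],[0,0,0]],[[-0.6,-0.6,0],[0,0,0]],[[-0.5,-0.6,0],[0,0,0]],[[-0.3,-0.4,0],[0,0,0]],[[-0.16,-0.14,0],[0,0,0]],[[0,0,0],[0,0,0]],[[0,0,0],[0,0,0]],[[0,0,0],[0,0,0]]]'
python3 go.py .4387 -.098 .038 99.7
python3 -c "
from h import *
p,d=snap('top')
p2,_=snap('scene')
a=cv2.resize(p[195:295,230:430],None,fx=3,fy=3,interpolation=2);b=cv2.resize(p2[200:300,220:420],None,fx=3,fy=3,interpolation=2)
cv2.imwrite('pics/c3.png',np.vstack([a,b])[:,:,::-1])"
```

```text
clock: 14.85
eef_pos: [0.439, -0.0975, 0.0949]
ee_rot: [0.645, 0.765, 0.0, -0.0]
wrist_force: [0.1, 0.6, -1.4]
width: 0.0159
finger_force: 30.0
t 14.85 pos [ 0.439  -0.0975  0.0949] yaw 99.73 tilt [ 0.  0. -1.] w 0.0159 ff 30.0 F [ 0.1  0.6 -1.4] j6 -0.66
shift units [-0.01 -0.01  1.42] turn z units 0.01
```

View pics/c3.png

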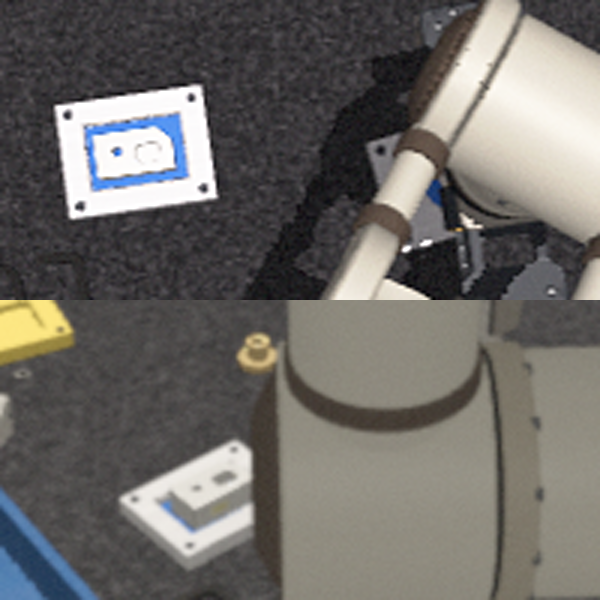

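The block is seated centrally in its pocket at crop position (135,155). The arm hides the shaft, but the wrist force and finger width show it is still held. Next I lower it until it touches.

```bash
python3 -m handwheel '[[[0,0,0.3],[0,0,0]],[[0,0,0.3],[0,0,0]],[[0,0,0.3],[0,0,0]],[[0,0,0.2],[0,0,0]],[[0,0,0.15],[0,0,0]],[[0,0,0.1],[0,0,0]],[[0,0,0.04],[0,0,0]],[[0,0,0],[0,0,0]],[[0,0,0],[0,0,0]],[[0,0,0],[0,0,0]]]'
python3 go.py .4387 -.098 .0371 99.7
```

```text
clock: 15.95
eef_pos: [0.439, -0.0982, 0.0398]
ee_rot: [0.645, 0.764, 0.0, 0.0]
wrist_force: [-0.4, -0.7, -1.5]
width: 0.0161
finger_force: 30.0
t 15.95 pos [ 0.439  -0.0982  0.0398] yaw 99.67 tilt [ 0.001 -0.    -1.   ] w 0.0161 ff 30.0 F [-0.4 -0.7 -1.5] j6 -0.66
shift units [ 0.01 -0.01  0.07] turn z units -0.01
```

```bash
python3 -m handwheel '[[[0,0,0.03],[0,0,0]],[[0,0,0.03],[0,0,0]],[[0,0,0],[0,0,0]],[[0,0,0],[0,0,0]]]'
python3 go.py .4387 -.098 .0371 99.7
```

```text
clock: 16.35
eef_pos: [0.4387, -0.0981, 0.037]
ee_rot: [0.645, 0.764, 0.0, 0.0]
wrist_force: [-0.4, -0.0, -0.8]
width: 0.0158
finger_force: 30.0
t 16.35 pos [ 0.4387 -0.0981  0.037 ] yaw 99.67 tilt [ 0. -0. -1.] w 0.0158 ff 30.0 F [-0.4 -0.  -0.8] j6 -0.66
shift units [ 0.  0. -0.] turn z units -0.01
```

```bash
python3 -m handwheel '[[[0,0,0.02],[0,0,0]],[[0,0,0],[0,0,0]]]'
python3 -m handwheel '[[[0,0,0],[0,0,0]],[[0,0,0],[0,0,0]],[[0,0,0],[0,0,0]],[[0,0,0],[0,0,0]],[[0,0,0],[0,0,0]],[[0,0,0],[0,0,0]],[[0,0,0],[0,0,0]],[[0,0,-0.3],[0,0,0]],[[0,0,-0.8],[0,0,0]],[[0,0,-0.9],[0,0,0]],[[0,0,-0.9],[0,0,0]],[[0,0,-0.9],[0,0,0]]]' 0
python3 -m handwheel '[[[-0.9,0,0],[0,0,0]],[[-0.9,0,0],[0,0,0]],[[-0.9,0,0],[0,0,0]],[[-0.9,0,0],[0,0,0]],[[-0.9,0,0],[0,0,0]],[[-0.9,0,0],[0,0,0]],[[-0.9,0,0],[0,0,0]],[[-0.9,0,0],[0,0,0]],[[-0.6,0,0],[0,0,0]],[[0,0,0],[0,0,0]],[[0,0,0],[0,0,0]],[[0,0,0],[0,0,0]]]'
python3 -c "
from h import *
p,d=snap('top')
p2,_=snap('scene')
a=cv2.resize(p[195:295,230:430],None,fx=3,fy=3,interpolation=2);b=cv2.resize(p2[200:300,220:420],None,fx=3,fy=3,interpolation=2)
cv2.imwrite('pics/c4.png',np.vstack([a,b])[:,:,::-1])"
```

```text
clock: 16.55
eef_pos: [0.439, -0.0983, 0.0369]
ee_rot: [0.645, 0.764, -0.0, 0.0]
wrist_force: [-1.3, 0.4, 4.7]
width: 0.0159
finger_force: 30.0
clock: 17.75
eef_pos: [0.4385, -0.098, 0.1906]
ee_rot: [0.645, 0.764, 0.0, 0.001]
wrist_force: [1.0, 0.3, 0.9]
width: 0.092
finger_force: 0.0
clock: 18.95
eef_pos: [0.4911, -0.4045, 0.1886]
ee_rot: [0.645, 0.764, 0.0, -0.0]
wrist_force: [0.1, 0.5, 0.6]
width: 0.092
finger_force: 0.0
```

View pics/c4.png

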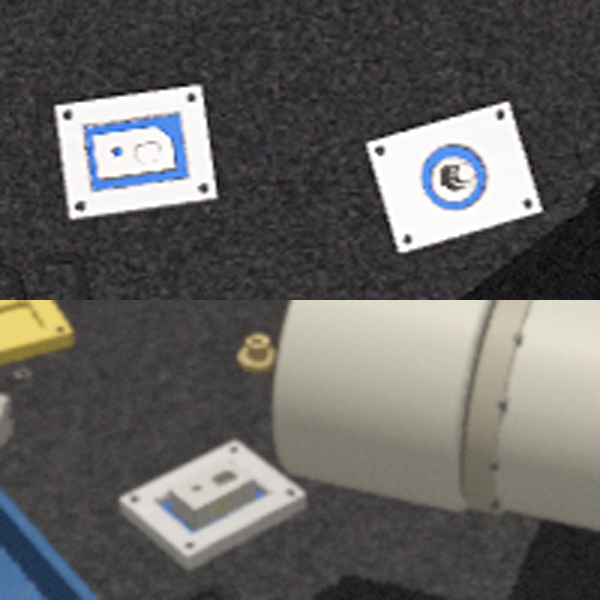

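Both parts sit centred in their pockets: the block at crop position (135,155), the shaft upright at (455,177) with an even blue ring round its flange. The robot is clear of everything, so I'm handing in.

```bash
python3 -c "
from plant import arm
print(arm.sign_off())"
```

```text
the job is handed in; nothing more can be done
None
```

I stood the shaft flange-down in the round pocket and laid the block flat in the rectangular one, let both go, and handed the job in at about 19 s; the last pictures showed both centred, but the hand-in returned no verdict.

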